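# Open a child-resistant bottle cap

### The arm

A 6-joint arm with a two-finger parallel gripper is mounted at the origin on a cart in front of the work surface, level with it; the furniture and walls round the work are solid. World frame = base frame: x ahead of the robot, y to its left, z up, the work surface at z = 0. Lengths are in m, angles in rad, forces in N, time in s.
With the tool pointing down it reaches from about 0.25 to 0.775 m from the base axis. Payload 4 kg.
Tool frame: the origin (TCP) lies at the very end of the fingers, on their centre line; the grasp point (between the pads) lies 19 mm behind it (robot.tcp_to_grasp is the distance from the TCP to the grasp point, in m); z points along the fingers, y is the line along which they close (so a half turn about z gives the same grasp; the last joint's range is limited). The gripper opens to 94 mm and grips with 3 to 60 N. Pads are 16 mm wide; open, the fingers measure 119 mm over their backs; the gripper's body (75 mm by 177 mm) begins 78 mm behind the grasp point.
Start: joints at [1.191, 0.087, 1.371, -0, 1.684, -0.103], TCP at [0.15, 0.529, 0.206] pointing down, gripper open.
Joint ranges: [-3.1, 3.1], [-0.76, 2.03], [0.27, 2.55], [-1.08, 4.22], [0.17, 2.65], [-2.57, 2.57]. Speed limits (rad/s): [2.79, 2.79, 3.14, 3.14, 3.14, 3.14].

### API

Orientations are given as [roll, pitch, yaw] about the fixed x, y, z axes, in that order (R = Rz(yaw) Ry(pitch) Rx(roll)).
In Python, from bench import robot, eyes, ticket, sensors gives the robot as it stands (robot), with the cameras (eyes), the job (ticket) and the readings (sensors).
- The arm moves only by the shell command python3 nudge.py, which reads ROWS from standard input. ROWS is a JSON list that holds a single list of rows (three levels of brackets), with 1 to 20 rows, each of 5 numbers: the finger opening in m, then dx, dy, dz in parts of the range, where 1.0 means 40 cm, then a turn about the tool's z in normalised numbers (1 is 90 degrees); each row shifts and turns the commanded pose from where the row before left it, along the tool's axes as they then stand; what a row does not reach is not made up. A row lasts 1/12 s, in which the tool goes at most 0.0417 m and 0.125 rad, less where a joint would pass 70% of its speed; a pose out of reach is approached as far as the arm can. The fingers move at their own pace and stop on an object; the grip force is fixed at half the most. Time passes only in rows, so rows that do not move let the fingers close. It prints the time, the measured TCP pose, the force, the opening and the grip force at its end. Shift and turn numbers lie between -1 and 1, and a call with a number outside is refused. Input that does not fit is refused with a message, and nothing moves.
- sensors.get_obs(): the state, without advancing time (a new reading comes with each control period).
- eyes.snapshot(name): name is "side" or "top"; returns a dict with "color" (384x512x3 uint8, blue, green, red), "fx", "fy", "cx", "cy" (pixels), "k1" (the pictures are not rectified: a ray, as slopes to the right and down, at radius r is drawn at 1 + k1 r^2 times it, then the intrinsics apply), "extrinsics" (4x4, takes a point from world to camera coordinates). Camera axes: x right, y down, z forward; pixel columns grow to the right and rows downward; lengths in m; the calibration is good to about 2 mm. A picture is of the moment at which its call begins. There is no depth.
- ticket.close_job(): hands the job in; it is judged then, once.
The state is a dict: "time": time; "joint_positions": joint angles; "qvel": joint speeds; "joint_torque": joint torques, N m; "tool_pos": TCP position; "ee_rot": TCP orientation; "wrist_force": force on the tool from outside, world axes, zero at the start; "wrist_torque": the same for the moment, N m; "width": finger opening in m; "finger_force": force on a finger pad.
Only numpy, scipy, OpenCV 4.12 (cv2) and the standard library are available. Lean on these libraries where they do the work, as an engineer would, in place of code of your own. Each camera call takes 0.05 s, during which the arm holds its last target. There are 200 camera calls.

### The job

Open the amber bottle that is clamped in the bench holder. Its black winged cap is child-resistant: press it down hard and, while it is down, turn it anticlockwise until you feel it meet its end stop (do not force it past), then let it rise, lift it off and set it down flat, grip bar up, inside the watch glass. Leave the two jars and the vial where they stand.

Things in the scene. Friction and masses are not known exactly. Their poses are not given: they have to be found in the camera images.
- bottle: Round amber glass bottle, 88 mm in diameter, with a white paper band, fixed upright in an immovable holder with a 124x124x12 mm aluminium foot plate. Origin: centre of the foot plate's underside on the bench, z up. Twisting against the end stop with over about 0.6 N m may break it. The neck under the cap cannot be seen, and its angle in the bottle differs from case to case.
- bottle_shoulder (a point): Centre of the bottle's flat shoulder ring, 62 mm across, 128 mm above the bench. The locked cap's underside is 7 mm above it; fully pressed, it lands on it. A spring in the neck pushes the cap up: 8 N locked, 15 N pressed 4.5 mm, 19 N fully down. Let go at the end stop, the cap rises about 5 mm above its locked height; 20 mm above that height it is clear of the neck.
- cap: Loose black child-resistant cap, 32 to 56 g, locked on the bottle at the start. Round skirt 58 mm in diameter (60 mm over its ribs), flat top 24 mm above its underside, a straight grip bar across that top. Origin: centre of the open underside; z up along its axis, x along the bar. Fingertips on the flat top at both sides of the bar can press and turn it without gripping.
- cap_bar_top (a point): Centre of the upper face of the cap's grip bar: 42 mm above the cap's underside, 18 mm above its flat top. The bar is 46 mm long (cap x), 12 mm thick (cap y). Axes as the cap's.
- cap_centre (a point): Point on the cap's axis, level with its flat top. Unpressed, the cap turns at most 25 degrees before a tooth blocks it; pressed by over 4 mm (best fully) it turns anticlockwise, seen from above, to a hard end stop, 43 to 67 degrees from its start: hidden, to be felt. Only within some 8 degrees of the stop can it rise; elsewhere the neck holds it.
- watch_glass: Loose shallow clear glass dish, 96 mm in outer diameter, rim 8 mm high and about 4 mm thick, flat floor 2 mm thick and about 84 mm across. Origin: centre of its underside, z up.
- jar_amber: Loose small brown jar with black lid, 46 mm in diameter, 86 mm tall; a bystander. Origin: centre of its underside.
- jar_white: Loose white jar, 53 mm in diameter, 60 mm tall; a bystander. Origin: centre of its underside.
- vial: Loose small clear vial with a white cap, 23 mm in diameter, 58 mm tall; a bystander. Origin: centre of its underside.

How it is judged:
By the outcome, as a careful person would: the job done as asked, in the order asked, and still so for the second after the job is handed in, with the robot touching nothing.
It also fails if it takes over 58 s, if anything falls off the work surface, if the arm or the gripper's body presses on something with over 40 N, if the wrist force passes 120 N, or if a joint passes its speed limit or range.

## Working session

There is one attempt and no reset: what is moved stays moved. The work goes in short steps, Python scripts to look and compute and a shell command to move; the robot and the scene stay as the last step left them, time stands still between calls to the robot, and variables do not carry over. Pictures are saved under pics/ and viewed, at most 10 in all, crops included, and the job is handed in when it is done.

```bash
ls; mkdir -p pics
python3 - <<'E'
from bench import robot, eyes, ticket, sensors
import cv2,numpy as np
for n in("side","top"):
    s=eyes.snapshot(n); cv2.imwrite(f"pics/{n}0.png",s["color"]); print(n,s["fx"],s["fy"],s["cx"],s["cy"],s["k1"]); print(np.round(s["extrinsics"],4))
o=sensors.get_obs();print({k:np.round(v,3) for k,v in o.items()})
E
```

```text
bench.py
nudge.py
pics
side 369.8923856978041 369.8923856978041 256.4881533615901 192.35798987627194 0.005511315824832359
[[ 0.9917 -0.128   0.013  -0.4698]
 [-0.0531 -0.4994 -0.8647  0.1214]
 [ 0.1172  0.8568 -0.5021  1.1166]
 [ 0.      0.      0.      1.    ]]
top 421.51451262339117 421.51451262339117 257.3689712923163 194.96650225953329 0.03886941275584677
[[-0.0515 -0.9987 -0.0053  0.0167]
 [-0.9764  0.0515 -0.2096  0.4855]
 [ 0.2096 -0.0057 -0.9778  1.2481]
 [ 0.      0.      0.      1.    ]]
{'time': np.float64(0.1), 'joint_positions': array([ 1.191,  0.088,  1.372, -0.   ,  1.684, -0.103]), 'qvel': array([ 0.   , -0.001, -0.004, -0.001,  0.   , -0.001]), 'joint_torque': array([ 2.0000e-03, -3.4125e+01, -3.0330e+01,  7.2000e-02,  3.0000e-02,
       -0.0000e+00]), 'tool_pos': array([0.15 , 0.529, 0.204]), 'ee_rot': array([-3.14 , -0.   ,  2.865]), 'wrist_force': array([ 0.104, -0.147, -0.003]), 'wrist_torque': array([ 0.021, -0.025, -0.016]), 'finger_force': np.float64(0.0), 'width': np.float64(0.094)}
```

View pics/side0.png

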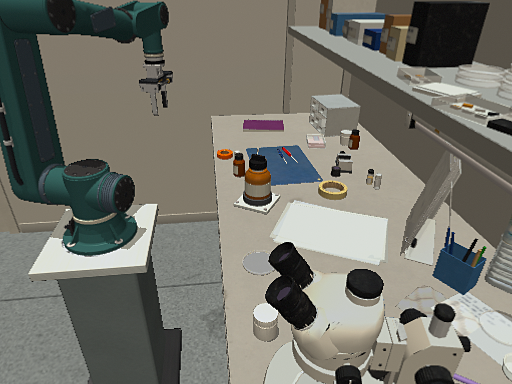

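View pics/top0.png

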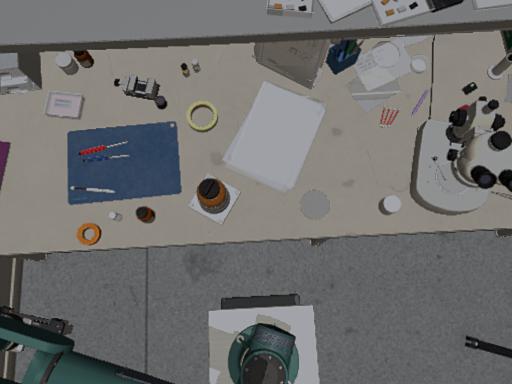

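The side picture shows the capped bottle at about (258,165), the watch glass at (259,262) and the white jar at (265,320). In the top picture the cap is at about (209,190), the foot plate at (214,198), the watch glass at (315,204), the amber jar at (145,214), the vial at (115,216) and the white jar at (391,204). I'll enlarge the bottle in both views.

```bash
cat > h.py <<'E'
import numpy as np,cv2
from bench import robot, eyes, ticket, sensors
def ray(s,u,v):
    K=np.array([[s["fx"],0,s["cx"]],[0,s["fy"],s["cy"]],[0,0,1]])
    p=cv2.undistortPoints(np.array([[[u,v]]],float),K,np.array([s["k1"],0,0,0.]))[0,0]
    E=s["extrinsics"];R=E[:3,:3];return -R.T@E[:3,3],R.T@np.array([p[0],p[1],1])
def onz(s,u,v,z):
    c,d=ray(s,u,v);return c+d*(z-c[2])/d[2]
def proj(s,P):
    K=np.array([[s["fx"],0,s["cx"]],[0,s["fy"],s["cy"]],[0,0,1]]);E=s["extrinsics"]
    return cv2.projectPoints(np.array(P,float).reshape(-1,3),cv2.Rodrigues(E[:3,:3])[0],E[:3,3],K,np.array([s["k1"],0,0,0.]))[0][:,0]
def two(s1,a,s2,b):
    c1,d1=ray(s1,*a);c2,d2=ray(s2,*b)
    t=np.linalg.lstsq(np.c_[d1,-d2],c2-c1,rcond=None)[0];p,q=c1+t[0]*d1,c2+t[1]*d2
    return (p+q)/2,np.linalg.norm(p-q)
E
python3 - <<'E'
import cv2,numpy as np
t=cv2.imread("pics/top0.png");s=cv2.imread("pics/side0.png")
a=cv2.resize(t[165:230,180:245],(390,390),interpolation=cv2.INTER_CUBIC)
b=cv2.resize(s[148:213,228:293],(390,390),interpolation=cv2.INTER_CUBIC)
f=lambda x:np.uint8(255*(x/255.)**.5)
cv2.imwrite("pics/c1.png",np.hstack([f(a),f(b)]))
E
```

```text
(no output)
```

View pics/c1.png

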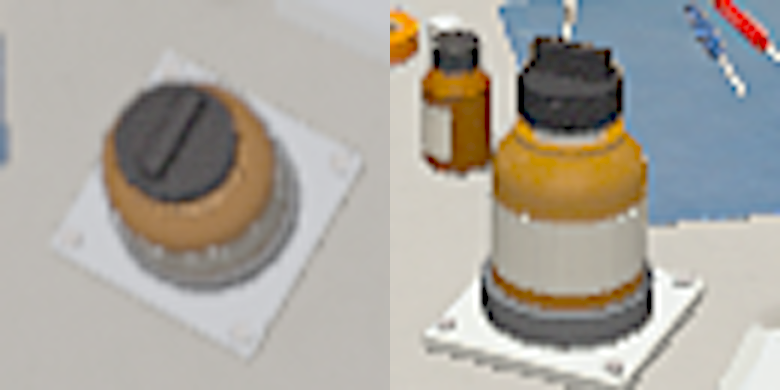

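The crop shows the cap's disc centred at crop (175,141), which is about (209,188) in the full top picture. The bar runs from about (197,97) to (155,177) in the crop. The foot-plate corners are near (170,50), (363,160), (250,357) and (50,243).

```bash
cat > m.py <<'E'
from h import *
T=eyes.snapshot("top");S=eyes.snapshot("side")
print("cams",-T["extrinsics"][:3,:3].T@T["extrinsics"][:3,3],-S["extrinsics"][:3,:3].T@S["extrinsics"][:3,3])
def mask(img,box,lo,hi):
    x0,y0,x1,y1=box;k=6;c=cv2.resize(img[y0:y1,x0:x1],None,fx=k,fy=k,interpolation=cv2.INTER_CUBIC)
    m=cv2.inRange(cv2.cvtColor(c,cv2.COLOR_BGR2HSV),lo,hi)
    cs=max(cv2.findContours(m,cv2.RETR_EXTERNAL,cv2.CHAIN_APPROX_NONE)[0],key=cv2.contourArea)
    return (cs[:,0].astype(float)+.5)/k-.5+[x0,y0]
def circ(P):
    A=np.c_[2*P[:,:2],np.ones(len(P))];w=np.linalg.lstsq(A,(P[:,:2]**2).sum(1),rcond=None)[0]
    return w[:2],np.sqrt(w[2]+w[:2]@w[:2])
if __name__=="__main__":
    # cap in top
    c=mask(T["color"],(190,170,230,205),(0,0,0),(179,110,60))
    print("cap mask ext",c.min(0),c.max(0)); P=np.array([onz(T,*p,.157) for p in c]); print("cap circ",circ(P))
    (ct,_,_)=cv2.fitEllipse(c.astype(np.float32)); print(ct)
    # plate
    k=np.array([(170,50),(363,160),(250,357),(50,243)])/6+[179.6,164.6]
    Q=np.array([onz(T,*p,.012) for p in k]);print("plate",Q.mean(0),np.linalg.norm(Q-np.roll(Q,1,0),axis=1))
    k2=np.array([(700,285),(627,378),(428,340)]);k2=(k2-[390,0])/6+[227.6,147.6]
    Q2=np.array([onz(S,*p,.012) for p in k2]);print("plate side corners",Q2,"centre",(Q2[0]+Q2[2])/2);print(Q)
    for a,b in [((197,97),(155,177))]:
        A=onz(T,*(np.array(a)/6+[179.6,164.6]),.177);B=onz(T,*(np.array(b)/6+[179.6,164.6]),.177)
        print("bar",A,B,np.linalg.norm(A-B),np.degrees(np.arctan2(*(A-B)[1::-1])))
    # skirt bottom & bar in side
    for z,p in((.177,(573,47)),(.159,(570,90))):
        print("side",z,onz(S,*((np.array(p)-[390,0])/6+[227.6,147.6]),z))
    print("bar 3d",two(T,np.array((176,137))/6+[179.6,164.6],S,(np.array((573,47))-[390,0])/6+[227.6,147.6]))
    def big(im,b):
        x0,y0,x1,y1=b;return cv2.convertScaleAbs(cv2.resize(im[y0:y1,x0:x1],(390,390),interpolation=cv2.INTER_CUBIC),alpha=1.4)
    cv2.imwrite("pics/c2.png",np.hstack([big(T["color"],(290,180,340,230)),big(S["color"],(235,237,285,287))]))
E
python3 m.py
```

```text
cams [ 2.13250713e-01 -1.25002496e-03  1.32221226e+00] [ 0.34143005 -0.95632036  0.67168575]
cap mask ext [198.75       178.58333333] [218.75       198.08333333]
cap circ (array([0.4898588 , 0.12872403]), np.float64(0.02829937589639872))
(208.7588348388672, 188.27439880371094)
plate [0.49096486 0.12816781 0.012     ] [0.12137754 0.12026097 0.12027947 0.12255331]
plate side corners [[0.57257285 0.14199789 0.012     ]
 [0.51477717 0.0477672  0.012     ]
 [0.40983643 0.09847384 0.012     ]] centre [0.49120464 0.12023586 0.012     ]
[[0.57487768 0.14615399 0.012     ]
 [0.50909181 0.04548165 0.012     ]
 [0.40689927 0.10891536 0.012     ]
 [0.47299066 0.21212022 0.012     ]]
bar [0.50600183 0.11563696 0.177     ] [0.46884513 0.13618457 0.177     ] 0.042459676642728324 -28.9425336813529
side 0.177 [0.49236556 0.12197547 0.177     ]
side 0.159 [0.48898259 0.10661409 0.159     ]
bar 3d (array([0.49051919, 0.12620929, 0.17452046]), np.float64(0.004991994692279051))
```

View pics/c2.png

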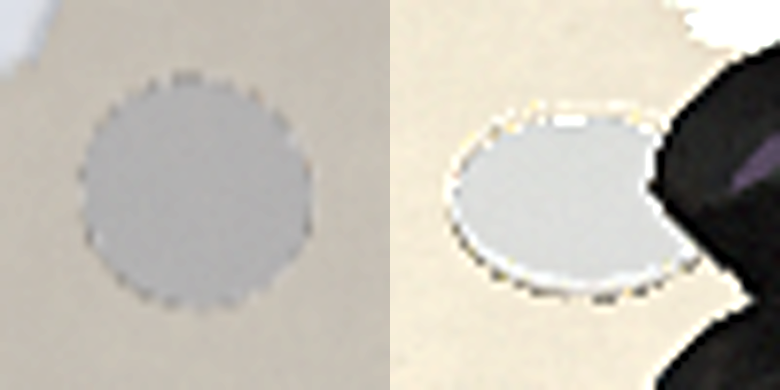

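The watch glass is centred at about (198,193) in the top crop. Its left rim edge is at (447,195) in the side crop, and its right side is hidden by the eyepiece. Next I'll locate it and refine the bar angle.

Run:
```python
from m import *
g=onz(T,290+198.5/7.8-.5,180+193.5/7.8-.5,.008);print("glass",g)
a=np.linspace(0,2*np.pi,181);C=g+.048*np.c_[np.cos(a),np.sin(a),0*a]
for s,x0,y0 in((T,290,180),(S,235,237)):
    q=(proj(s,C)-[x0,y0]+.5)*7.8-.5; print("crop ext",q.min(0),q.max(0))
for n,b in(("jar_w",(391,204)),("jar_a",(145,214)),("vial",(115,216))):print(n,onz(T,*b,.06))
im=cv2.resize(T["color"][165:230,180:245],None,fx=6,fy=6,interpolation=cv2.INTER_CUBIC).max(2).astype(float)
yy,xx=np.mgrid[:390,:390];d=np.hypot(xx-175,yy-141)
v=im[d<48];print(np.percentile(v,[2,10,50,90,98]))
for nm,m in(("dark",(im<np.percentile(v,8))&(d<48)),("bright",(im>np.percentile(v,85))&(d<48))):
    p=np.argwhere(m)[:,::-1].astype(float);c=p.mean(0);w=np.linalg.svd(p-c,full_matrices=False)[2][0]
    A=onz(T,*((c+30*w)/6+[179.6,164.6]),.175);B=onz(T,*((c-30*w)/6+[179.6,164.6]),.175)
    print(nm,c,onz(T,*(c/6+[179.6,164.6]),.177),np.degrees(np.arctan2(*(A-B)[1::-1])))
o=sensors.get_obs();y=2.865
d=np.array([.490,.128])-o["tool_pos"][:2];print(d@[np.cos(y),np.sin(y)],d@[np.sin(y),-np.cos(y)],o["tool_pos"],o["ee_rot"])
```

```text
cams [ 2.13250713e-01 -1.25002496e-03  1.32221226e+00] [ 0.34143005 -0.95632036  0.67168575]
glass [ 0.45517214 -0.18951472  0.008     ]
crop ext [79.660036   77.81660877] [316.554726  309.9545236]
crop ext [50.09653695 99.1430587 ] [326.33345334 282.12556202]
jar_w [ 0.43456245 -0.41167811  0.06      ]
jar_a [0.44290385 0.33438588 0.06      ]
vial [0.44159736 0.42446685 0.06      ]
[10. 17. 30. 34. 36.]
dark [179.92095588 141.55147059] [0.48509309 0.12418836 0.177     ] 146.4765151478086
bright [178.05447471 152.20038911] [0.48006455 0.12519516 0.177     ] -174.2256435761621
-0.43632208971022673 -0.2928854739357539 [0.15024285 0.52890391 0.20507593] [-3.14088406e+00 -9.63943061e-05  2.86476925e+00]
```

Units first: shifts go in shares of 40 cm and turns go in shares of 90 degrees. So -0.032 m / 0.4 = -0.08, -0.0215 m / 0.4 = -0.0538, 0.09 rad / 1.5708 = 0.0573.

```bash
echo '[[[0.094,-0.05,-0.0325,0,0],[0.094,-0.08,-0.0538,0,0],[0.094,-0.08,-0.0538,0,0],[0.094,-0.08,-0.0538,0,0],[0.094,-0.08,-0.0538,0,0],[0.094,-0.08,-0.0538,0,0],[0.094,-0.08,-0.0538,0,0],[0.094,-0.08,-0.0538,0,0],[0.094,-0.08,-0.0538,0,0],[0.094,-0.08,-0.0538,0,0],[0.094,-0.08,-0.0538,0,0],[0.094,-0.08,-0.0538,0,0],[0.094,-0.08,-0.0538,0,0],[0.094,-0.08,-0.0538,0,0],[0.094,0,0,0,0.0573],[0.094,0,0,0,0.0573],[0.094,0,0,0,0.0541],[0.094,0,0,0,0],[0.094,0,0,0,0]]]' | python3 nudge.py
cat > w.py <<'E'
import sys,numpy as np
from bench import robot, eyes, ticket, sensors
o=sensors.get_obs();y=o["ee_rot"][2];d=np.array([float(a) for a in sys.argv[1:4]])-o["tool_pos"]
print("t",o["time"],"pos",o["tool_pos"],"yaw",y,"j6",o["joint_positions"][5],"F",o["wrist_force"],"T",o["wrist_torque"],"w",o["width"],o["finger_force"])
print("tool d",d[0]*np.cos(y)+d[1]*np.sin(y),d[0]*np.sin(y)-d[1]*np.cos(y),-d[2])
E
python3 w.py .49 .128 .16
python3 - <<'E'
from h import *
S=eyes.snapshot("side");T=eyes.snapshot("top")
f=lambda s,b:cv2.convertScaleAbs(cv2.resize(s["color"][b[1]:b[1]+75,b[0]:b[0]+75],(390,390),interpolation=cv2.INTER_CUBIC),alpha=2)
cv2.imwrite("pics/c3.png",np.hstack([f(S,(222,125)),f(T,(170,150))]))
E
```

```text
time: 1.88
tool_pos: [0.4898, 0.1285, 0.2054]
ee_rot: [-3.142, -0.0, 2.602]
wrist_force: [-0.2, -0.2, -0.4]
width: 0.094
finger_force: 0.0
t 1.8833 pos [0.48976692 0.12846321 0.20539849] yaw 2.601777159781909 j6 -0.8865178523546029 F [-0.19921511 -0.23043939 -0.4157852 ] T [-0.01269787  0.0004185   0.02776774] w 0.09396234835644578 0.0
tool d -0.00043802067754010276 -0.0002775441663092327 0.04539849229679377
```

View pics/c3.png

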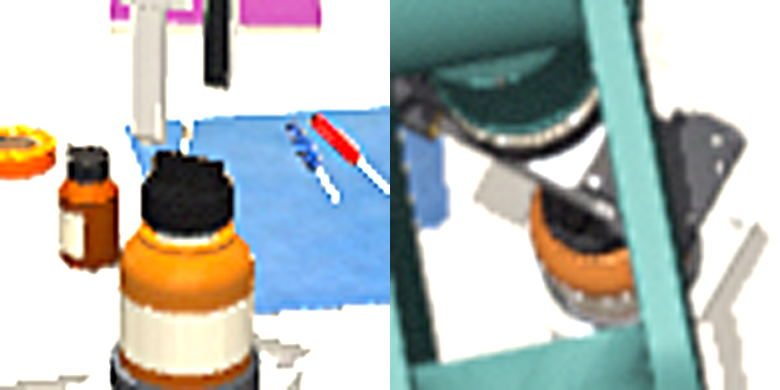

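The fingers straddle the bar: the pale finger is at (150,140) and the dark one at (215,85), with the bar top between them at (185,158) in the crop. I'll lower them.

To row units: 0.008 m / 0.4 = 0.02, 0.0025 m / 0.4 = 0.0063.

```bash
echo '[[[0.04,0,0,0,0],[0.04,0,0,0.02,0],[0.04,0,0,0.02,0],[0.04,0,0,0.02,0],[0.04,0,0,0.02,0],[0.04,0,0,0.02,0],[0.04,0,0,0.0063,0],[0.04,0,0,0,0],[0.04,0,0,0,0]]]' | python3 nudge.py; python3 w.py .49 .128 .159
echo '[[[0,0,0,0,0],[0,0,0,0,0],[0,0,0,0,0],[0,0,0,0,0],[0,0,0,0,0],[0,0,0,0,0],[0,0,0,0,0],[0,0,0,0,0]]]' | python3 nudge.py; python3 w.py .49 .128 .159
```

```text
time: 2.73
tool_pos: [0.4898, 0.1286, 0.1628]
ee_rot: [-3.141, -0.0, 2.6]
wrist_force: [0.0, -0.5, -0.5]
width: 0.0406
finger_force: 0.0
t 2.7333 pos [0.48975171 0.1285669  0.16280903] yaw 2.599839421730033 j6 -0.8843866260621903 F [ 0.04700284 -0.54167174 -0.51981249] T [0.00591597 0.0405261  0.01120064] w 0.040575511221849145 0.0
tool d -0.0005050539214459004 -0.00035769090674731447 0.003809029313482537
time: 3.4
tool_pos: [0.4902, 0.1291, 0.1634]
ee_rot: [3.14, 0.001, 2.6]
wrist_force: [1.5, 2.6, 1.1]
width: 0.0114
finger_force: 30.0
t 3.4 pos [0.49024475 0.12911692 0.16342871] yaw 2.6002259026833525 j6 -0.8844270393217861 F [1.461532   2.62476186 1.06864235] T [ 0.44437535 -0.26933889  0.09859889] w 0.011392846124656552 29.979000091552734
tool d -0.0003658062823471764 -0.0010833237592950571 0.0044287147211472255
```

To row units: 0.002 m / 0.4 = 0.005.

```bash
echo '[[[0,0,0,0.005,0],[0,0,0,0.005,0],[0,0,0,0.005,0],[0,0,0,0,0],[0,0,0,0,0]]]' | python3 nudge.py; python3 w.py .49 .128 .159;  echo '[[[0,0,0,0.005,0],[0,0,0,0.005,0],[0,0,0,0,0],[0,0,0,0,0]]]' | python3 nudge.py; python3 w.py .49 .128 .159
```

```text
time: 3.82
tool_pos: [0.4905, 0.1291, 0.1605]
ee_rot: [3.138, 0.003, 2.6]
wrist_force: [-2.5, 2.6, 11.1]
width: 0.0117
finger_force: 30.0
t 3.8167 pos [0.49048236 0.12910136 0.16045546] yaw 2.6000212698786584 j6 -0.8842617789312579 F [-2.46906061  2.59230004 11.11529968] T [0.36740993 0.50715898 0.04601704] w 0.011667295634033249 29.976441264152527
tool d -0.0001544035268116986 -0.0011924051212903856 0.0014554639045501472
time: 4.15
tool_pos: [0.4905, 0.1291, 0.1577]
ee_rot: [3.138, 0.003, 2.6]
wrist_force: [-4.4, 2.1, 16.8]
width: 0.0117
finger_force: 30.0
t 4.15 pos [0.49053282 0.1291307  0.15766427] yaw 2.6000955387584925 j6 -0.8842749227995769 F [-4.38284144  2.14278586 16.79939967] T [ 0.1875855   0.91815496 -0.01951513] w 0.011747278556879312 29.98120218515396
tool d -0.00012619356139881353 -0.0012435692918782648 -0.0013357269013210271
```

To row units: 0.002 m / 0.4 = 0.005.

```bash
echo '[[[0,0,0,0.005,0],[0,0,0,0.005,0],[0,0,0,0,0],[0,0,0,0,0]]]' | python3 nudge.py; python3 w.py .49 .128 .159;  echo '[[[0,0,0,0.005,0],[0,0,0,0.005,0],[0,0,0,0,0],[0,0,0,0,0]]]' | python3 nudge.py; python3 w.py .49 .128 .159
```

```text
time: 4.48
tool_pos: [0.4907, 0.1293, 0.1562]
ee_rot: [3.137, 0.004, 2.6]
wrist_force: [-7.2, 0.3, 23.3]
width: 0.0117
finger_force: 30.0
t 4.4833 pos [0.49065045 0.12934737 0.15618702] yaw 2.6002332098709875 j6 -0.8842096081916799 F [-7.22728839  0.31284901 23.28272772] T [0.20885388 1.56488924 0.02504973] w 0.01174817702141721 30.03160446882248
tool d -0.00013686163346095508 -0.001489880576997146 -0.002812977735306338
time: 4.82
tool_pos: [0.4908, 0.1293, 0.1561]
ee_rot: [3.135, 0.007, 2.6]
wrist_force: [-13.6, -0.1, 37.0]
width: 0.0118
finger_force: 30.1
t 4.8167 pos [0.49078344 0.1293128  0.15607506] yaw 2.6002551202968087 j6 -0.8841717065667141 F [-13.63666677  -0.10278671  37.00574861] T [0.06257964 2.63198711 0.00307895] w 0.011757140571781143 30.07676124572754
tool d -5.039330572911577e-06 -0.0015287899453066706 -0.0029249352052186373
```

To row units: 0.0022 m / 0.4 = 0.0055, -0.0013 m / 0.4 = -0.0033.

```bash
echo '[[[0,0.0055,-0.0033,-0.0025,0],[0,0,0,0,0],[0,0,0,0,0]]]' | python3 nudge.py; python3 w.py .49 .128 .159;  echo '[[[0,0,0,0,-0.0255],[0,0,0,0,-0.0382],[0,0,0,0,-0.0382],[0,0,0,0,-0.0382],[0,0,0,0,-0.0382],[0,0,0,0,-0.0382],[0,0,0,0,0],[0,0,0,0,0]]]' | python3 nudge.py; python3 w.py .49 .128 .159
```

```text
time: 5.07
tool_pos: [0.4907, 0.1294, 0.1561]
ee_rot: [3.132, 0.011, 2.6]
wrist_force: [-5.1, 1.2, 30.1]
width: 0.0117
finger_force: 30.1
t 5.0667 pos [0.49072159 0.12935256 0.15608606] yaw 2.59990320563656 j6 -0.8834178303943756 F [-5.07906224  1.23079096 30.14294852] T [0.18037923 1.14972856 0.02921075] w 0.011677570392018149 30.081818103790283
tool d -7.907231099178269e-05 -0.0015309665724026235 -0.002913941153314975
time: 5.73
tool_pos: [0.4916, 0.1292, 0.1561]
ee_rot: [3.136, 0.015, 2.939]
wrist_force: [-2.4, 0.7, 28.3]
width: 0.012
finger_force: 30.1
t 5.7333 pos [0.49160407 0.12917172 0.15607714] yaw 2.9388313783627087 j6 -1.2227571974893445 F [-2.4464682   0.73936971 28.34615386] T [ 0.18477247  0.68115389 -0.28207441] w 0.011957638843371464 30.1199072599411
tool d 0.0013352522593852551 -0.0014707325559791887 -0.0029228610749157113
```

To row units: -0.06 rad / 1.5708 = -0.0382.

```bash
echo '[[[0,0,0,0,-0.0382],[0,0,0,0,-0.0382],[0,0,0,0,-0.0382],[0,0,0,0,-0.0382],[0,0,0,0,-0.0382],[0,0,0,0,-0.0255],[0,0,0,0,0]]]' | python3 nudge.py; python3 w.py .49 .128 .159;  for i in 1 2; do echo '[[[0,0,0,0,-0.0127],[0,0,0,0,0]]]' | python3 nudge.py >/dev/null; python3 w.py .49 .128 .159|head -1; done
```

```text
time: 6.32
tool_pos: [0.4915, 0.1291, 0.156]
ee_rot: [3.141, 0.016, -3.003]
wrist_force: [-3.5, 0.8, 29.1]
width: 0.0117
finger_force: 30.1
t 6.3167 pos [0.49147506 0.12911965 0.15604263] yaw -3.0031501137293133 j6 -1.563952355648271 F [-3.53680175  0.75281784 29.07359874] T [ 0.22979235  0.80122517 -0.34044729] w 0.011711271599032957 30.10201245546341
tool d 0.001615457968612088 -0.0009053797381122387 -0.002957367663820182
t 6.4833 pos [0.49147937 0.12910126 0.15603861] yaw -2.983884623073502 j6 -1.5832286265255717 F [-3.52291283  0.38579602 29.03644084] T [ 0.25514661  0.78513211 -0.33583118] w 0.011950336951160635 30.11796623468399
t 6.65 pos [0.49151499 0.12907806 0.15604012] yaw -2.963958531046412 j6 -1.6031742718791082 F [-2.57809624  1.12888117 28.95501782] T [ 0.26291226  0.79010862 -0.2611711 ] w 0.01160239494719824 30.108529329299927
```

To row units: -0.02 rad / 1.5708 = -0.0127.

```bash
echo '[[[0,0,0,0,-0.0127],[0,0,0,0,0]]]' | python3 nudge.py >/dev/null; python3 w.py 0 0 0|head -1
echo '[[[0,0,0,0,-0.0127],[0,0,0,0,0]]]' | python3 nudge.py >/dev/null; python3 w.py 0 0 0|head -1
```

```text
t 6.8167 pos [0.49154165 0.12907919 0.1560676 ] yaw -2.9439359843047384 j6 -1.6232098968084467 F [-2.55042254 -0.82768083 28.54294057] T [ 0.24388494  0.77771301 -0.32065953] w 0.011582075624052291 30.135072469711304
t 6.9833 pos [0.49153051 0.12904955 0.1560471 ] yaw -2.9240637134524596 j6 -1.6431282674352345 F [-3.15510665  1.00963001 29.22913142] T [ 0.23445337  0.81894361 -0.36107047] w 0.011501341905556534 30.15893518924713
```

To row units: -0.02 rad / 1.5708 = -0.0127.

```bash
echo '[[[0,0,0,0,-0.0127],[0,0,0,0,0]]]' | python3 nudge.py >/dev/null; python3 w.py 0 0 0|head -1
echo '[[[0,0,0,0,-0.0127],[0,0,0,0,0]]]' | python3 nudge.py >/dev/null; python3 w.py 0 0 0|head -1
```

```text
t 7.15 pos [0.49153856 0.12902015 0.15607105] yaw -2.9040499770931576 j6 -1.6631427594287014 F [-3.95900415  0.20256516 30.59245424] T [ 0.27933584  0.7499394  -0.33630067] w 0.011766152263075506 30.167216062545776
t 7.3167 pos [0.49149558 0.12900693 0.15604336] yaw -2.884064306870011 j6 -1.6831200824053443 F [-3.50326896  0.988568   28.59735415] T [ 0.23748972  0.79522696 -0.33364966] w 0.011545044271807043 30.16519010066986
```

To row units: -0.02 rad / 1.5708 = -0.0127.

```bash
echo '[[[0,0,0,0,-0.0127],[0,0,0,0,0]]]' | python3 nudge.py >/dev/null; python3 w.py 0 0 0|grep -o 'yaw.*w'
echo '[[[0,0,0,0,-0.0127],[0,0,0,0,0]]]' | python3 nudge.py >/dev/null; python3 w.py 0 0 0|grep -o 'yaw.*w'
```

```text
yaw -2.864050713034154 j6 -1.7031363067938177 F [-3.54955164  0.75557606 29.29575564] T [ 0.22977514  0.77106768 -0.34245365] w
yaw -2.844037839053239 j6 -1.7231416138550824 F [-3.77520837  1.01297607 29.84375991] T [ 0.1853344   0.85932448 -0.3628768 ] w
```

To row units: -0.02 rad / 1.5708 = -0.0127.

```bash
echo '[[[0,0,0,0,-0.0127],[0,0,0,0,0]]]' | python3 nudge.py >/dev/null; python3 w.py 0 0 0|grep -o 'yaw.*w'
echo '[[[0,0,0,0,-0.0127],[0,0,0,0,0]]]' | python3 nudge.py >/dev/null; python3 w.py 0 0 0|grep -o 'yaw.*w'
```

```text
yaw -2.824027771687025 j6 -1.743176107806561 F [-3.73341969  0.52406913 30.03594803] T [ 0.18834314  0.84789151 -0.37518948] w
yaw -2.803804525161185 j6 -1.7633880773911021 F [-3.67769168 -0.2375936  29.41935147] T [ 0.1640511   0.82410565 -0.31035999] w
```

To row units: -0.02 rad / 1.5708 = -0.0127.

```bash
echo '[[[0,0,0,0,-0.0127],[0,0,0,0,0]]]' | python3 nudge.py >/dev/null; python3 w.py 0 0 0|grep -o 'yaw.*w'
echo '[[[0,0,0,0,-0.0127],[0,0,0,0,0]]]' | python3 nudge.py >/dev/null; python3 w.py 0 0 0|grep -o 'yaw.*w'
```

```text
yaw -2.7840710088697973 j6 -1.783108340704726 F [-3.55132361  0.08081181 29.15329652] T [ 0.13854647  0.78906641 -0.35739593] w
yaw -2.764099918448022 j6 -1.8030888121636819 F [-3.75157844  0.13012007 28.49263808] T [ 0.09585329  0.75949073 -0.35686449] w
```

To row units: -0.02 rad / 1.5708 = -0.0127.

```bash
echo '[[[0,0,0,0,-0.0127],[0,0,0,0,0]]]' | python3 nudge.py >/dev/null; python3 w.py 0 0 0|grep -o 'yaw.*w'
echo '[[[0,0,0,0,-0.0127],[0,0,0,0,0]]]' | python3 nudge.py >/dev/null; python3 w.py 0 0 0|grep -o 'yaw.*w'
```

```text
yaw -2.744122831174387 j6 -1.823086601839808 F [-4.02739574 -0.76511363 29.4191695 ] T [ 0.14758492  0.7809531  -0.38254598] w
yaw -2.7241338330408995 j6 -1.8431135200263142 F [-3.83070727  1.25472734 28.44613072] T [ 0.14457741  0.75736368 -0.2934691 ] w
```

To row units: -0.02 rad / 1.5708 = -0.0127.

```bash
echo '[[[0,0,0,0,-0.0127],[0,0,0,0,0]]]' | python3 nudge.py >/dev/null; python3 w.py 0 0 0|grep -o 'yaw.*w'
echo '[[[0,0,0,0,-0.0127],[0,0,0,0,0]]]' | python3 nudge.py >/dev/null; python3 w.py 0 0 0|grep -o 'yaw.*w'
```

```text
yaw -2.704091952822755 j6 -1.8631111859908436 F [-3.46433713  0.65237205 28.82760071] T [ 0.14948832  0.7911439  -0.35887402] w
yaw -2.684099467803028 j6 -1.883103940979605 F [-3.69675611  0.14253729 29.94130519] T [ 0.184503    0.78698447 -0.38797832] w
```

To row units: -0.02 rad / 1.5708 = -0.0127.

```bash
echo '[[[0,0,0,0,-0.0127],[0,0,0,0,0]]]' | python3 nudge.py >/dev/null; python3 w.py 0 0 0|grep -o 'yaw.*w'
echo '[[[0,0,0,0,-0.0127],[0,0,0,0,0]]]' | python3 nudge.py >/dev/null; python3 w.py 0 0 0|grep -o 'yaw.*w'
```

```text
yaw -2.6641953866350594 j6 -1.9030115656015019 F [-3.53419678  0.809556   28.37014008] T [ 0.12175607  0.7408051  -0.40653907] w
yaw -2.6443381786369016 j6 -1.9228428060814906 F [-4.06066812 -0.04043981 29.00421383] T [ 0.17132522  0.86900261 -0.44244835] w
```

To row units: -0.01 rad / 1.5708 = -0.0064.

```bash
echo '[[[0,0,0,0,0],[0,0,0,0,0]]]' | python3 nudge.py >/dev/null; python3 w.py 0 0 0|grep -o 'yaw.*w'
echo '[[[0,0,0,0,-0.0064],[0,0,0,0,0]]]' | python3 nudge.py >/dev/null; python3 w.py 0 0 0|grep -o 'yaw.*w .*'
```

```text
yaw -2.6450167256272747 j6 -1.922209337142367 F [-3.54653689 -0.25979438 29.624794  ] T [ 0.1659588   0.80221711 -0.41344847] w
yaw -2.634783622290386 j6 -1.9324305710138907 F [-4.21856329 -0.29091273 29.48510484] T [ 0.15405552  0.8073462  -0.45067376] w 0.011801806156080927 30.723761022090912
```

To row units: -0.012 rad / 1.5708 = -0.0076.

```bash
echo '[[[0,0,0,0,-0.0076],[0,0,0,0,0]]]' | python3 nudge.py >/dev/null; python3 w.py 0 0 0|grep -o 'yaw.*w .*'
```

```text
yaw -2.6228592243089786 j6 -1.944383778787218 F [-4.93835384 -0.34024631 29.48243803] T [ 0.24459748  0.81683077 -0.47812399] w 0.011862950955971422 30.982711648684926
```

The torque climbs steadily above its friction level, from 0.35 to 0.48 N m, so this is the end stop. I'll ease off and let the cap rise.

To row units: -0.002 m / 0.4 = -0.005, 0.015 rad / 1.5708 = 0.0095.

```bash
echo '[[[0,0,0,0,0.0095],[0,0,0,-0.005,0],[0,0,0,-0.005,0],[0,0,0,-0.005,0],[0,0,0,-0.005,0],[0,0,0,-0.005,0],[0,0,0,-0.005,0],[0,0,0,-0.005,0],[0,0,0,0,0],[0,0,0,0,0]]]' | python3 nudge.py; python3 w.py 0 0 0|grep -o 'yaw.*w .*'
echo '[[[0,0,0,-0.005,0],[0,0,0,-0.005,0],[0,0,0,-0.005,0],[0,0,0,0,0],[0,0,0,0,0]]]' | python3 nudge.py; python3 w.py 0 0 0|grep -o 'yaw.*w .*'
```

```text
time: 10.65
tool_pos: [0.4907, 0.1287, 0.1621]
ee_rot: [-3.138, 0.009, -2.638]
wrist_force: [6.3, 1.7, 2.8]
width: 0.0117
finger_force: 30.2
yaw -2.637985834729523 j6 -1.9294279627128077 F [6.28548061 1.71329019 2.75360326] T [ 0.41469178 -1.22785654 -0.41584788] w 0.011674520787124228 30.227636396884918
time: 11.07
tool_pos: [0.49, 0.1282, 0.1661]
ee_rot: [-3.138, 0.006, -2.638]
wrist_force: [7.3, 1.0, -2.4]
width: 0.0118
finger_force: 30.2
yaw -2.638278862386903 j6 -1.9294124596660842 F [ 7.33805121  1.03428498 -2.42084128] T [ 0.31238895 -1.427265   -0.33526605] w 0.011766768288018897 30.21349847316742
```

To row units: -0.0022 m / 0.4 = -0.0055, -0.0012 m / 0.4 = -0.003, 0.02 rad / 1.5708 = 0.0127.

```bash
echo '[[[0,-0.0055,-0.003,0,0.0127],[0,0,0,-0.005,0],[0,0,0,-0.005,0],[0,0,0,-0.005,0],[0,0,0,0,0],[0,0,0,0,0]]]' | python3 nudge.py; python3 w.py 0 0 0|grep -o 'yaw.*w .*'
echo '[[[0,0,0,-0.005,0],[0,0,0,-0.005,0],[0,0,0,-0.005,0],[0,0,0,0,0],[0,0,0,0,0]]]' | python3 nudge.py; python3 w.py 0 0 0|grep -o 'yaw.*w .*'
```

```text
time: 11.57
tool_pos: [0.4894, 0.1283, 0.1724]
ee_rot: [-3.141, -0.001, -2.656]
wrist_force: [0.8, -1.2, -2.7]
width: 0.0116
finger_force: 30.0
yaw -2.656056144776276 j6 -1.9117188404007337 F [ 0.77585798 -1.16784797 -2.65371834] T [-0.07529996 -0.35199807 -0.05861424] w 0.01163127947037084 29.981237947940826
time: 11.98
tool_pos: [0.4896, 0.1288, 0.1785]
ee_rot: [3.141, 0.0, -2.656]
wrist_force: [0.8, 0.4, -0.6]
width: 0.0117
finger_force: 30.0
yaw -2.6561240861080235 j6 -1.9113322825616974 F [ 0.76931777  0.37405527 -0.59205978] T [ 0.06723698  0.05062159 -0.00535623] w 0.011701018378867691 29.982482492923737
```

To row units: -0.01 m / 0.4 = -0.025, -0.005 m / 0.4 = -0.0125.

```bash
echo '[[[0,0,0,-0.0125,0],[0,0,0,-0.025,0],[0,0,0,-0.025,0],[0,0,0,-0.025,0],[0,0,0,-0.025,0],[0,0,0,-0.0125,0],[0,0,0,0,0],[0,0,0,0,0]]]' | python3 nudge.py; python3 w.py .4552 -.1895 .2
python3 - <<'E'
from h import *
S=eyes.snapshot("side");T=eyes.snapshot("top")
f=lambda s,b:cv2.convertScaleAbs(cv2.resize(s["color"][b[1]:b[1]+75,b[0]:b[0]+75],(390,390),interpolation=cv2.INTER_CUBIC),alpha=2)
cv2.imwrite("pics/c4.png",np.hstack([f(S,(222,115)),f(T,(170,150))]))
E
```

```text
time: 12.65
tool_pos: [0.4899, 0.1286, 0.2285]
ee_rot: [-3.141, 0.001, -2.656]
wrist_force: [0.4, -0.1, -0.8]
width: 0.0119
finger_force: 30.0
t 12.65 pos [0.48994818 0.12862515 0.22848406] yaw -2.656446310527832 j6 -1.9112358887816234 F [ 0.36159678 -0.06489968 -0.788048  ] T [ 0.01061399 -0.01189764  0.01863698] w 0.01187119374261453 29.9825656414032
tool d 0.1790922633557334 -0.2652112488230949 0.028484056836733246
```

View pics/c4.png

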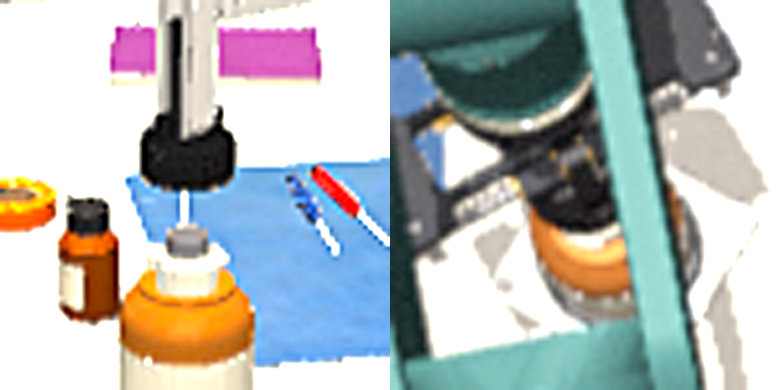

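The cap hangs level in the fingers at about (188,150) in the crop, clear of the open neck at (187,240). Before travelling I'll turn the wrist back for joint margin.

To row units: 0.1 rad / 1.5708 = 0.0637.

```bash
echo '[[[0,0,0,0,0.0318],[0,0,0,0,0.0637],[0,0,0,0,0.0637],[0,0,0,0,0.0637],[0,0,0,0,0.0637],[0,0,0,0,0.0637],[0,0,0,0,0.0318],[0,0,0,0,0]]]' | python3 nudge.py; python3 w.py .4552 -.1895 .2
```

```text
time: 13.42
tool_pos: [0.4893, 0.1285, 0.2271]
ee_rot: [-3.141, -0.002, 3.026]
wrist_force: [1.2, 0.0, -1.5]
width: 0.0119
finger_force: 30.0
t 13.4167 pos [0.48931855 0.12853006 0.22706791] yaw 3.0260354990942293 j6 -1.3105282112605532 F [ 1.18501816  0.0432341  -1.50393742] T [ 0.00139275  0.02593136 -0.04400701] w 0.011857161215427358 29.98334437608719
tool d -0.00277791050119338 -0.3198428915775918 0.02706790675877782
```

To row units: -0.025 m / 0.4 = -0.0625, -0.02 m / 0.4 = -0.05.

```bash
echo '[[[0,0,-0.025,0,0],[0,0,-0.05,0,0],[0,0,-0.0625,0,0],[0,0,-0.0625,0,0],[0,0,-0.0625,0,0],[0,0,-0.0625,0,0],[0,0,-0.0625,0,0],[0,0,-0.0625,0,0],[0,-0.007,-0.0625,0,0],[0,0,-0.0625,0,0],[0,0,-0.0625,0,0],[0,0,-0.0625,0,0],[0,0,-0.05,0,0],[0,0,-0.025,0,0],[0,0,-0.025,0,0],[0,0,0,0,0],[0,0,0,0,0],[0,0,0,0,0]]]' | python3 nudge.py; python3 w.py .4552 -.1895 .045
python3 - <<'E'
from h import *
S=eyes.snapshot("side");T=eyes.snapshot("top")
f=lambda s,b:cv2.convertScaleAbs(cv2.resize(s["color"][b[1]:b[1]+100,b[0]:b[0]+100],(390,390),interpolation=cv2.INTER_CUBIC),alpha=2)
cv2.imwrite("pics/c5.png",np.hstack([f(S,(215,200)),f(T,(265,155))]))
E
```

```text
time: 14.92
tool_pos: [0.456, -0.1888, 0.228]
ee_rot: [3.141, 0.0, 3.028]
wrist_force: [0.5, 0.0, -1.0]
width: 0.012
finger_force: 30.0
t 14.9167 pos [ 0.45597368 -0.18883351  0.22799649] yaw 3.0279796014321794 j6 -1.9650712316612051 F [ 0.45726796  0.00574685 -0.96692525] T [ 0.0290551  -0.01709868 -0.01010432] w 0.011971931029080915 29.982639849185944
tool d 0.0006931338085204698 -0.000749903325251256 0.18299649399401458
```

View pics/c5.png

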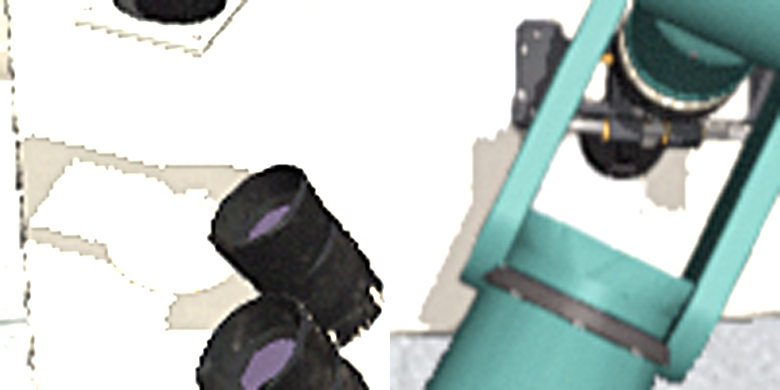

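The arm is over the glass; the bright ellipse at about (170,240) in the side crop is the dish, and the way down is clear. I'll lower the cap.

To row units: 0.02 m / 0.4 = 0.05, 0.018 m / 0.4 = 0.045.

```bash
echo '[[[0,0.0018,-0.0018,0.02,0],[0,0,0,0.04,0],[0,0,0,0.05,0],[0,0,0,0.05,0],[0,0,0,0.05,0],[0,0,0,0.05,0],[0,0,0,0.05,0],[0,0,0,0.05,0],[0,0,0,0.045,0],[0,0,0,0.03,0],[0,0,0,0.02,0],[0,0,0,0.01,0],[0,0,0,0.0075,0],[0,0,0,0,0],[0,0,0,0,0]]]' | python3 nudge.py; python3 w.py .4552 -.1895 .03
echo '[[[0,0,0,0.0025,0],[0,0,0,0.0025,0],[0,0,0,0.0025,0],[0,0,0,0.0025,0],[0,0,0,0,0],[0,0,0,0,0]]]' | python3 nudge.py; python3 w.py .4552 -.1895 .03
```

```text
time: 16.27
tool_pos: [0.4557, -0.1905, 0.0398]
ee_rot: [-3.141, 0.002, 3.027]
wrist_force: [0.6, 0.6, 0.4]
width: 0.0118
finger_force: 30.0
t 16.2667 pos [ 0.45572009 -0.19054686  0.03982239] yaw 3.026889660745265 j6 -1.9670272156918085 F [0.64371989 0.56666479 0.39112731] T [ 0.01617922 -0.03640715 -0.01646606] w 0.011821550866810778 29.9826443195343
tool d 0.0006364895673461497 0.0009804583951185503 0.009822393106154695
time: 16.77
tool_pos: [0.455, -0.1902, 0.0349]
ee_rot: [3.141, -0.0, 3.027]
wrist_force: [0.5, -0.0, -0.3]
width: 0.0118
finger_force: 30.0
t 16.7667 pos [ 0.45501728 -0.19018887  0.03488328] yaw 3.026779466475413 j6 -1.9669935099171927 F [ 0.514675   -0.03274477 -0.29236807] T [0.00137416 0.01696482 0.01538754] w 0.011807845128183355 29.98254507780075
tool d -0.00010260146392475956 0.0007052647001549847 0.004883284525757467
```

To row units: 0.001 m / 0.4 = 0.0025.

```bash
echo '[[[0,0,0,0.0025,0],[0,0,0,0.0025,0],[0,0,0,0.0025,0],[0,0,0,0.0025,0],[0,0,0,0,0],[0,0,0,0,0]]]' | python3 nudge.py; python3 w.py .4552 -.1895 .03
echo '[[[0,0,0,0.0025,0],[0,0,0,0.0013,0],[0,0,0,0,0],[0,0,0,0,0]]]' | python3 nudge.py; python3 w.py .4552 -.1895 .03
```

```text
time: 17.27
tool_pos: [0.455, -0.1902, 0.0308]
ee_rot: [3.141, -0.0, 3.027]
wrist_force: [-0.7, -0.2, 0.1]
width: 0.0114
finger_force: 30.0
t 17.2667 pos [ 0.45501191 -0.19015328  0.03081965] yaw 3.0268018542894333 j6 -1.9669738996764627 F [-0.65587004 -0.17456189  0.12577654] T [ 0.03213453  0.02209777 -0.01777219] w 0.011354745002189782 29.982563853263855
tool d -0.00011202385466164419 0.00067052022504784 0.0008196535180248418
time: 17.6
tool_pos: [0.4552, -0.1903, 0.03]
ee_rot: [-3.141, 0.0, 3.027]
wrist_force: [-1.8, -0.0, 4.8]
width: 0.0117
finger_force: 30.0
t 17.6 pos [ 0.4551973  -0.1902961   0.03004279] yaw 3.02683128660181 j6 -1.967028402061057 F [-1.76427933 -0.00721581  4.81777871] T [ 0.14294379  0.28006391 -0.01834269] w 0.011711907997151078 29.98423844575882
tool d 8.847694041895702e-05 0.0007911772930173439 4.2788946189000615e-05
```

Contact came at 0.0300 m as predicted. I'll release and retreat.

To row units: -0.03 m / 0.4 = -0.075, -0.02 m / 0.4 = -0.05.

```bash
echo '[[[0,0,0,-0.0025,0],[0.02,0,0,0,0],[0.04,0,0,0,0],[0.05,0,0,0,0],[0.05,0,0,0,0],[0.05,0,0,0,0],[0.05,0,0,-0.0125,0],[0.05,0,0,-0.025,0],[0.05,0,0,-0.0375,0],[0.05,0,0,-0.05,0],[0.05,0,0,-0.075,0],[0.05,0,0,-0.075,0],[0.05,0,0,-0.075,0],[0.05,0,0,-0.075,0],[0.05,0,0,-0.05,0],[0.05,0,0,0,0]]]' | python3 nudge.py; 
echo '[[[0.05,0,0.05,0,0],[0.05,0,0.075,0,0],[0.05,0,0.075,0,0],[0.05,0,0.075,0,0],[0.05,0,0.075,0,0],[0.05,0,0.05,0,0],[0.05,0,0,0,0],[0.05,0,0,0,0]]]' | python3 nudge.py
python3 - <<'E'
from h import *
S=eyes.snapshot("side");T=eyes.snapshot("top")
f=lambda s,b:cv2.convertScaleAbs(cv2.resize(s["color"][b[1]:b[1]+100,b[0]:b[0]+100],(390,390),interpolation=cv2.INTER_CUBIC),alpha=1.5)
cv2.imwrite("pics/c6.png",np.hstack([f(S,(215,200)),f(T,(265,155))]));cv2.imwrite("pics/t6.png",T["color"])
E
```

```text
time: 18.93
tool_pos: [0.4574, -0.1915, 0.2276]
ee_rot: [-3.137, 0.011, 3.027]
wrist_force: [0.1, 0.2, 0.4]
width: 0.05
finger_force: 0.0
time: 19.6
tool_pos: [0.473, -0.0306, 0.2199]
ee_rot: [-3.141, -0.001, 3.029]
wrist_force: [-0.1, -0.3, -0.3]
width: 0.05
finger_force: 0.0
```

View pics/c6.png

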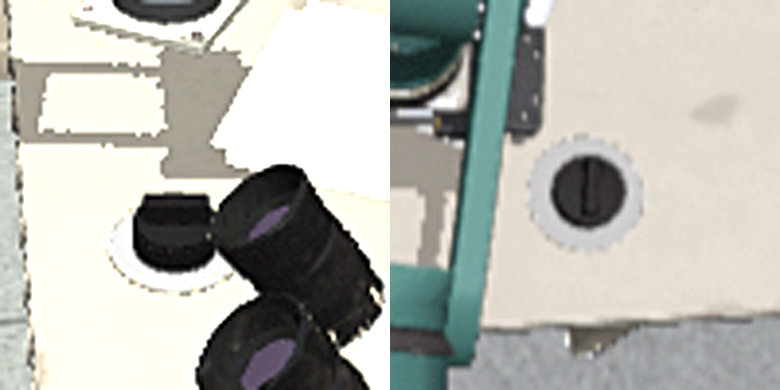

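View pics/t6.png

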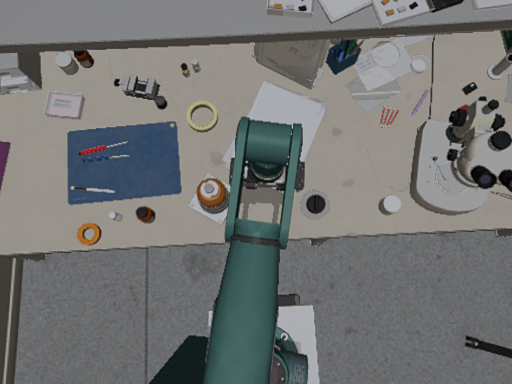

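The cap sits flat and bar up inside the watch glass, at about (588,190) in the crop and (315,204) in the full top picture. The bottle at (211,193) is open, and the jars at (145,214) and (391,204) and the vial at (115,216) are where they started.

```bash
python3 -c "
from bench import robot, eyes, ticket, sensors
print(ticket.close_job())"
```

```text
the job is handed in; nothing more can be done
None
```

The job is handed in: the bottle is open, the cap lies flat with its grip bar up in the watch glass, the jars and vial are where they started, and the clock was at about 20 s of the 58 s allowed.

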